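Set the vacuum head for thick carpet

ROBOT

A 6-joint arm with a two-finger parallel gripper is mounted at the origin on the work surface. World frame = base frame: x ahead of the robot, y to its left, z up, the work surface at z = 0. Lengths are in mm, angles in rad, forces in N, time in s.
With the tool pointing down it reaches from about 400 to 925 mm from the base axis. Payload 12.5 kg.
Tool frame: the origin (TCP) lies at the very end of the fingers, on their centre line; the grasp point (between the pads) lies 19 mm behind it; z points along the fingers, y is the line along which they close (so a half turn about z gives the same grasp; the last joint's range is limited). The gripper opens to 95 mm and grips with 3 to 60 N. Pads are 20 mm wide; open, the fingers measure 119 mm over their backs; the gripper's body (75 mm by 180 mm) begins 59 mm behind the grasp point.
Start: joints at [1.229, 0.491, 1.559, -0, 1.092, -0.106], TCP at [145.995, 607.727, 214.661] pointing down, gripper open.
Joint ranges: [-3.1, 3.1], [-0.84, 2.19], [0.05, 2.79], [-1.13, 4.28], [0.06, 2.93], [-2.69, 2.69]. Speed limits (rad/s): [2.22, 2.22, 2.79, 3.14, 3.14, 3.14].

INTERFACE

Orientations are given as [roll, pitch, yaw] about the fixed x, y, z axes, in that order (R = Rz(yaw) Ry(pitch) Rx(roll)).
In Python, from cell import * gives the robot as it stands.
- The arm moves only by the tool jog_arm, never from a script. Its argument "targets" is a list of rows, each an object with "turn": the turn, a rotation vector about the world's x, y, z in degrees, a list of three; "slide": the shift along the world's x, y, z in mm, a list of three; "claw": the opening in per cent of the stroke, from 0 (shut) to 100 (fully open). In form: [{"turn": [wx, wy, wz], "slide": [x, y, z], "claw": claw}, ...]. A call has 1 to 5 rows; each row shifts and turns the commanded pose from where the row before left it; what a row does not reach is not made up. A row lasts 1/8 s, in which the tool goes at most 62.5 mm and 10.7 degrees, less where a joint would pass 70% of its speed; a pose out of reach is approached as far as the arm can. A call with a gripper value outside its range is refused whole. The fingers move at their own pace and stop on an object; the grip force is fixed at half the most. Time passes only in rows, so rows that do not move let the fingers close. It gives the time, the measured TCP pose, the force, the opening and the grip force at its end, in the units of the state.
- state(): the state, without advancing time (a new reading comes with each control period).
- read_camera(name): name is "scene" or "top"; returns a dict with "frame" (480x640x3 uint8, blue, green, red), "mtx" (3x3 intrinsics, pixels), "R" (3x3) and "t" (3): a world point X has camera coordinates R X + t. Camera axes: x right, y down, z forward; pixel columns grow to the right and rows downward; lengths in mm; the calibration is good to about 2 mm. A picture is of the moment at which its call begins. There is no depth.
- job_done(): hands the job in; it is judged then, once.
Trained networks look in the newest picture that a camera, given by its name, has taken for a name from the list of things; names that differ only in an ending like _2 or _b are one class to them, and where a whole thing is asked for, a point or a joint stands for the part that bears it (a point fixed in the world has none). Each returns a list of dicts, best first, with "conf" (0 to 1); they miss things now and then, are a little off and sometimes report something else, mostly with a low value. They report only what shows in the picture. A call takes as long as a camera call.
- look_for(query, camera): "xy" ([column, row] in pixels, amid what is visible of it).
The state is a dict: "t": time; "joints": joint angles; "qvel": joint speeds; "tau": joint torques, N m; "eef_pos": TCP position; "tcp_rot": TCP orientation; "ft_force": force on the tool from outside, world axes, zero at the start; "moment": the same for the moment, N m; "opening": opening from 0.0 (shut) to 1.0 (fully open); "grip_force": force on a finger pad.
Only numpy, scipy, OpenCV 4.12 (cv2) and the standard library are available. Lean on these libraries where they do the work, as an engineer would, in place of code of your own. Each camera call takes 0.05 s, during which the arm holds its last target. There are 200 camera calls.

TASK

Get the vacuum cleaner's floor head ready for thick carpet. First turn the height dial on its sloping deck until its pointed nose clicks in at the triangular mark, then push the slide switch beside it all the way over to its end farther from the dial (the round mark). Leave the other things on the bench where they are, and let go of everything.

Things in the scene. Friction and masses are not known exactly. Their poses are not given: they have to be found in the camera images.
- head: Vacuum cleaner floor head, fixed, black and grey: 320 mm wide (y), 127 mm high at the back. Origin: centre of its underside; x points from its front to its hose neck. A flat deck (300 mm wide, 150 mm up the slope, centre at -35, 0, 92 mm) is tilted 28 degrees to face up and to -x. The dial is at deck y = -62 mm, the slide switch on the +y side; nothing else rises over 2 mm above the deck.
- dial_grip (a point): Point on the dial's axis, 24 mm above the deck, to grip at. The dial is a black disc 56 mm across with a grey grip bar, 48 mm long, 14 mm thick, from 9 to 32 mm above the deck, with a low pointed nose at one end and a white line on top towards the nose. Turns with the dial: x along the bar to the nose, z out of the deck. Grip across the 14 mm.
- dial_pointer (a point): Tip of the dial's pointed nose, 30 mm from the axis, 10 mm above the deck; same axes as dial_grip.
- dial_mark (a point): Centre of the white triangular mark (about 25 mm) on the deck, 55 mm from the dial's axis. The other marks round the dial are a white square and three 9 mm dots. Axes of the deck: x up the slope, y to the left seen from the front, z out of the deck.
- dial (a joint): Dial angle in rad, growing clockwise looking at the deck. Five click positions: 0 (square), 0.6 (dot), 1.2 (dot, straight up the slope), 1.8 (triangle), 2.4 (dot); stops just beyond 0 and 2.4. A sprung detent of about 0.1 N m pulls it to the nearest position and holds it there.
- switch_top (a point): Centre of the top of the slide switch's ridge, 22 mm above the deck. The ridge is 24 mm long up the slope (deck x), 10 mm thick along its travel (deck y), from 5 to 22 mm above the deck. Axes as dial_mark. It slides to deck +y, away from the dial; on its side towards the dial the deck is clear for some 90 mm, room for shut fingers.
- switch (a joint): Slide switch travel in m: 0 at the end near the dial (bar-shaped mark), 0.030 fully over at the end far from the dial (round mark), a hard stop. It takes about 2 N and stays where it is left.
- can: Bystander: white spray can, 54 mm across, 150 mm tall, standing. Origin: centre of its underside.
- carton: Bystander: cardboard box 100 x 130 x 55 mm. Origin: centre of its underside.
- nozzle: Bystander: black crevice nozzle lying on the bench, 170 mm long, 38 mm high. Origin on the bench; it runs from 55 mm behind it to 115 mm ahead of it along its x.

How it is judged:
By the outcome, as a careful person would: the job done as asked, in the order asked, and still so for the second after the job is handed in, with the robot touching nothing.
It also fails if it takes over 72 s, if anything falls off the work surface, if the arm or the gripper's body presses on something with over 40 N, if the wrist force passes 120 N, or if a joint passes its speed limit or range.

## Working session

There is one attempt and no reset: what is moved stays moved. The work goes in short steps, Python scripts to look and compute and a tool call to move; the robot and the scene stay as the last step left them, time stands still between calls to the robot, and variables do not carry over. Pictures are saved under pics/ and viewed, at most 10 in all, crops included, and the job is handed in when it is done.

Besides the shell and the picture viewer there is one more tool, called after "Call:" in YAML: its name, and indented under it one key for each argument. jog_arm: Moves the arm, as the interface text tells. Its arguments: {"type":"object","properties":{"targets":{"type":"array","items":{"type":"object","properties":{"turn":{"type":"array","items":{"type":"number"}},"slide":{"type":"array","items":{"type":"number"}},"claw":{"type":"number"}}}}},"required":["targets"]}

```bash
mkdir -p pics; cat > h.py <<'E'
from cell import *
import numpy as np, cv2
E
python3 - <<'E'
from h import *
for c in ("scene","top"):
    d=read_camera(c); cv2.imwrite(f"pics/{c}0.png",d["frame"])
    print(c,d["mtx"].tolist(),np.round(d["R"],4).tolist(),np.round(d["t"],1).tolist())
    for q in ("head","dial_grip","dial_pointer","dial_mark","switch_top","can","carton","nozzle"):
        print(q,[(np.round(r["xy"],1).tolist(),round(r["conf"],2)) for r in look_for(q,c)[:3]])
s=state();print(s["t"],s["eef_pos"],s["tcp_rot"],s["opening"])
E
```

```text
scene [[595.5999779155967, 0.0, 321.35845347361976], [0.0, 595.5999779155967, 232.53279012678667], [0.0, 0.0, 1.0]] [[-0.0924, 0.9957, -0.0111], [0.7599, 0.0633, -0.647], [-0.6435, -0.0682, -0.7624]] [64.9, -331.1, 1844.4]
head [([370.2, 280.9], 0.7)]
dial_grip [([340.0, 240.1], 0.75)]
dial_pointer [([337.3, 243.0], 0.71), ([342.8, 241.9], 0.63)]
dial_mark [([344.8, 244.2], 0.61)]
switch_top [([399.9, 243.7], 0.38)]
can []
carton [([166.6, 218.5], 0.83), ([338.2, 239.8], 0.28)]
nozzle [([133.0, 284.2], 0.66)]
top [[453.69035531454125, 0.0, 331.9971750675891], [0.0, 453.69035531454125, 237.80594233573945], [0.0, 0.0, 1.0]] [[0.0137, -0.9999, -0.0097], [-0.9818, -0.0116, -0.1896], [0.1894, 0.0122, -0.9818]] [-6.0, 537.2, 1232.5]
head [([297.4, 216.2], 0.64)]
dial_grip [([321.3, 229.9], 0.7)]
dial_pointer [([318.7, 230.3], 0.71)]
dial_mark [([316.2, 229.6], 0.65)]
switch_top []
can [([163.9, 216.5], 0.83)]
carton [([486.1, 274.6], 0.85), ([320.9, 228.4], 0.26)]
nozzle [([492.0, 202.2], 0.67)]
0.9 [145.97787479 607.73384515 214.67284198] [ 3.14146487e+00 -2.59136454e-06  2.90576722e+00] 0.996010407063643
```

```bash
python3 - <<'E'
import cv2,numpy as np
a=cv2.resize(cv2.imread("pics/top0.png")[150:300,210:410],None,fx=4,fy=4,interpolation=cv2.INTER_CUBIC)
b=cv2.resize(cv2.imread("pics/scene0.png")[180:330,280:480],None,fx=4,fy=4,interpolation=cv2.INTER_CUBIC)
cv2.imwrite("pics/a.png",a);cv2.imwrite("pics/b.png",b)
E
```

```text
(no output)
```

View pics/top0.png

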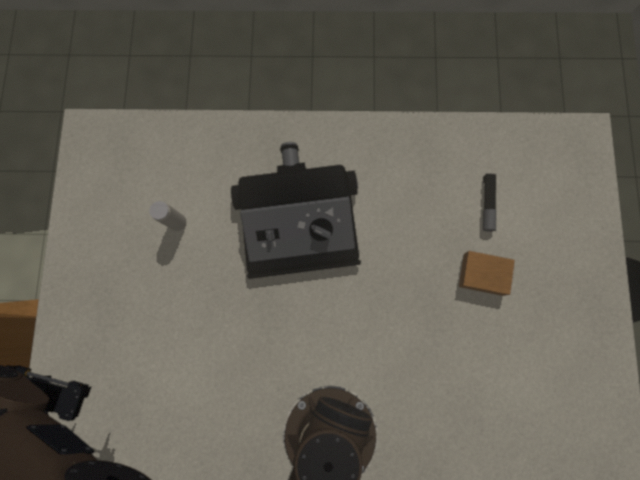

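View pics/a.png

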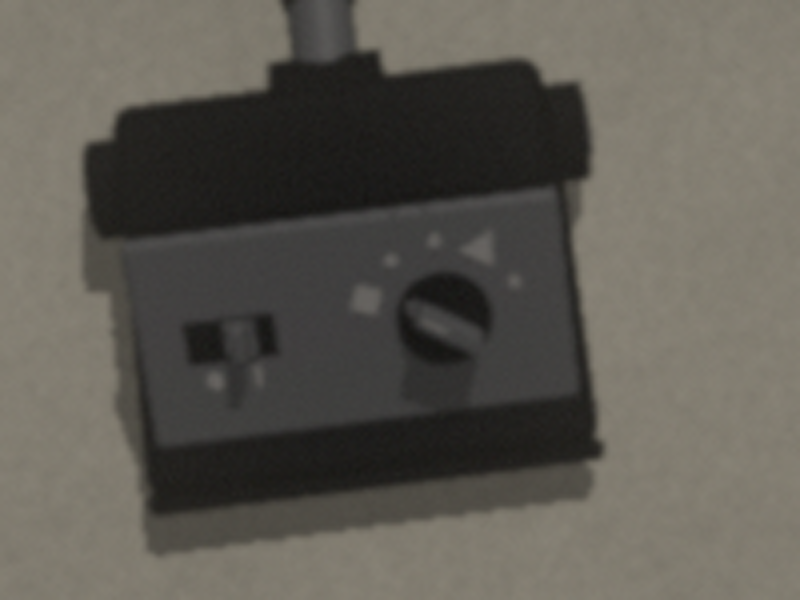

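View pics/b.png

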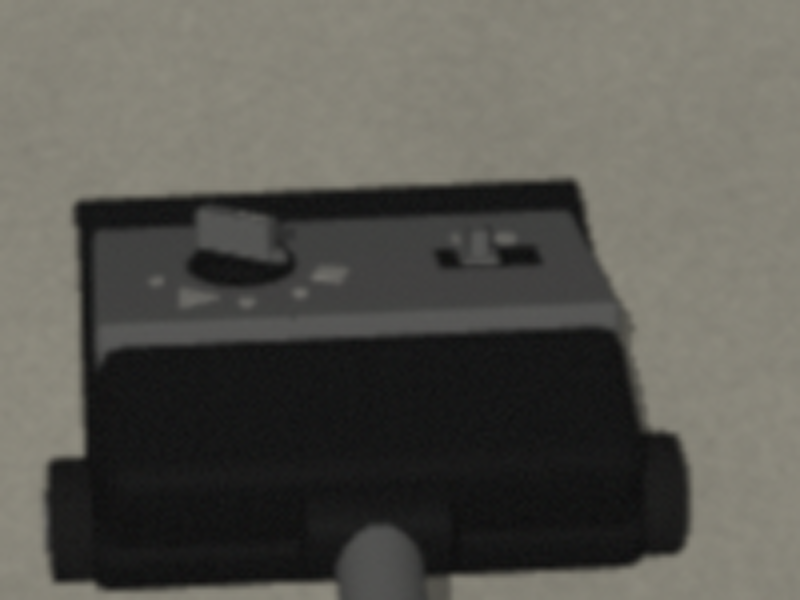

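The top crop shows the dial with its nose towards the square mark (366,300) and the triangle at (478,248). The slide switch ridge is at (240,340), with the round mark to its left. The scene crop agrees. Next I fit the head pose from the marks.

```bash
cat > fit.py <<'E'
from h import *
from scipy.optimize import least_squares
a=np.radians(28)
D=np.array([[np.cos(a),0,-np.sin(a)],[0,1,0],[np.sin(a),0,np.cos(a)]]) # deck->head
C=np.array([-35,0,92.])
def H(p):
    c,s=np.cos(p[2]),np.sin(p[2]); R=np.array([[c,-s,0],[s,c,0],[0,0,1]])
    return R,np.array([p[0],p[1],0])
def deck2w(p,q):
    R,t=H(p); return R@(C+D@np.asarray(q,float))+t
def proj(cam,X):
    v=cam["R"]@X+cam["t"]; u=cam["mtx"]@v; return u[:2]/u[2]
off={"top":(210,150),"scene":(280,180)}
def px(c,x,y): return np.array([(x+.5)/4-.5+off[c][0],(y+.5)/4-.5+off[c][1]])
def mk(th,r,dx,z=0): f=1.2-th; return [dx+r*np.cos(f),-62+r*np.sin(f),z]
E
cat > run.py <<'E'
from fit import *
cams={c:read_camera(c) for c in off}
obs=[("top",0,366,300),("top",.6,391,261),("top",1.2,435,241),("top",1.8,480,248),("top",2.4,515,281),
("scene",0,330,274),("scene",.6,300,293),("scene",1.2,247,302),("scene",1.8,197,298),("scene",2.4,155,281)]
cor=[("top",-75,150,157,445),("top",-75,-150,580,393),("scene",-75,-150,92,228),("scene",-75,150,575,208)]
tops=[("top",240,322),("scene",481,231)] # switch top approx, upper ridge
def res(p):
    r=[]
    for c,th,x,y in obs: r+=list(proj(cams[c],deck2w(p,mk(th,55,p[3])))-px(c,x,y))
    for c,X,Y,x,y in cor: r+=list(.3*(proj(cams[c],deck2w(p,[X,Y,0]))-px(c,x,y)))
    return np.array(r)
s=least_squares(res,[800,0,0.,0],loss="soft_l1"); p=s.x
print(p,np.round(res(p).reshape(-1,2),1).tolist())
np.save("p.npy",p)
# bar: top end points, top view
for c,th in [(c,t) for c in off for t in (0,.3,.6)]:
    f=1.2-th;d=np.array([np.cos(f),np.sin(f),0])
    q=[np.array([p[3],-62,32])+k*d for k in (24,-24)]
    print(c,th,[np.round((proj(cams[c],deck2w(p,z))-off[c])*4).tolist() for z in q])
for y in (30,40,50,60,70,80):
  for c in off: print(y,c,[np.round((proj(cams[c],deck2w(p,[x,y,22]))-off[c])*4).tolist() for x in (-12,12)])
E
python3 run.py
```

```text
[ 580.32315279   98.19469671 -508.79992517   -1.41377874] [[0.1, 0.0], [-0.1, -0.1], [-0.2, 0.1], [0.4, 0.3], [-0.0, 0.2], [0.2, 0.2], [0.1, 0.2], [0.2, 0.2], [-1.0, 0.1], [0.4, 0.4], [-0.1, 0.9], [0.1, 0.8], [0.1, -0.2], [-0.2, -0.2]]
top 0 [[409.0, 322.0], [479.0, 338.0]]
top 0.3 [[413.0, 312.0], [474.0, 348.0]]
top 0.6 [[420.0, 304.0], [467.0, 356.0]]
scene 0 [[278.0, 218.0], [200.0, 210.0]]
scene 0.3 [[273.0, 222.0], [206.0, 206.0]]
scene 0.6 [[264.0, 226.0], [214.0, 203.0]]
30 top [[311.0, 358.0], [305.0, 324.0]]
30 scene [[392.0, 217.0], [397.0, 232.0]]
40 top [[296.0, 360.0], [291.0, 326.0]]
40 scene [[409.0, 216.0], [414.0, 231.0]]
50 top [[281.0, 361.0], [276.0, 328.0]]
50 scene [[426.0, 215.0], [431.0, 230.0]]
60 top [[267.0, 363.0], [261.0, 329.0]]
60 scene [[442.0, 214.0], [448.0, 230.0]]
70 top [[252.0, 365.0], [246.0, 331.0]]
70 scene [[459.0, 214.0], [465.0, 229.0]]
80 top [[237.0, 367.0], [232.0, 333.0]]
80 scene [[476.0, 213.0], [482.0, 228.0]]
```

```bash
cat > ov.py <<'E'
import sys
from fit import *
p=np.load("p.npy")
def bar(c,cam,th,img,o,k,col,x0=None):
    f=1.2-th;d=np.array([np.cos(f),np.sin(f),0]);n=np.array([-d[1],d[0],0]);b=np.array([p[3],-62,0])
    f=lambda q:tuple(np.int32(((proj(cam,deck2w(p,q))-o)+.5)*k-.5).tolist())
    for z in (9,32):
        P=[f(b+[0,0,z]+i*24*d+j*7*n) for i,j in((1,1),(1,-1),(-1,-1),(-1,1))]
        cv2.polylines(img,[np.array(P)],True,col,1)
    cv2.circle(img,f(b+30*d+[0,0,10]),3,col,-1)
def run(ths,out):
    S=[]
    for c,o in (("top",(300,205)),("scene",(318,220))):
        cam=read_camera(c);r=cv2.resize(cam["frame"][o[1]:o[1]+45,o[0]:o[0]+45],None,fx=8,fy=8,interpolation=cv2.INTER_CUBIC)
        r=cv2.convertScaleAbs(r,alpha=1.8)
        m=r.copy()
        for th,col in zip(ths,((0,0,255),(0,255,0))): bar(c,cam,th,m,np.array(o),8,col)
        S.append(cv2.resize(np.hstack([r,m]),(600,300)))
    cv2.imwrite(out,np.vstack(S))
E
python3 -c "
from ov import *
run((0,.3),'pics/ov.png')"
```

```text
(no output)
```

View pics/ov.png

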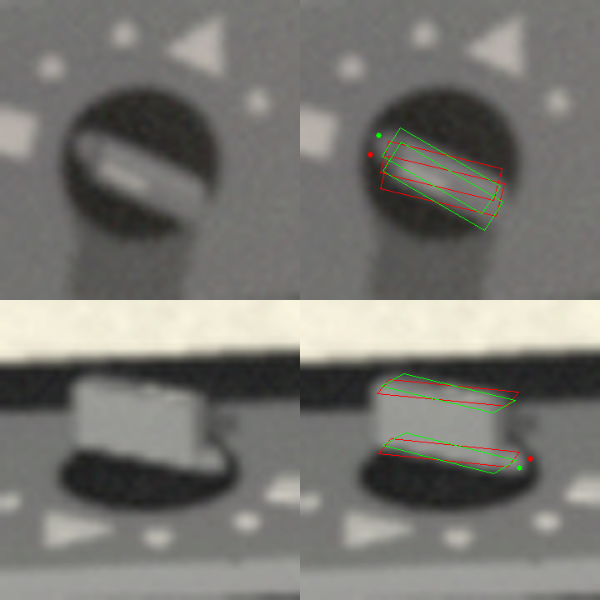

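The overlay confirms the model. The bar lies at a dial angle of about 0.25 rad, with the nose on the square side. Next: the approach poses.

```bash
cat > tgt.py <<'E'
from fit import *
from scipy.spatial.transform import Rotation as Rot
p=np.load("p.npy"); p[2]=(p[2]+np.pi)%(2*np.pi)-np.pi
Rd=H(p)[0]@D   # deck axes in world
def pose(q,closing):  # closing: angle in deck plane of tool y
    z=-Rd[:,2]; y=Rd@np.array([np.cos(closing),np.sin(closing),0]); return deck2w(p,q),np.column_stack([np.cross(y,z),y,z])
def delta(q,closing):
    s=state(); P,R=pose(q,closing); A=Rot.from_euler("xyz",s["tcp_rot"])
    rv=(Rot.from_matrix(R)*A.inv()).as_rotvec(degrees=True)
    print("t",s["t"],"target",P.round(1),"turn",rv.round(2),np.linalg.norm(rv).round(1),"slide",(P-s["eef_pos"]).round(1),"j",s["joints"].round(2),"F",s["ft_force"].round(1),"M",s["moment"].round(2),"op",s["opening"])
    print("deckpos",(D.T@(H(p)[0].T@(s["eef_pos"]-H(p)[1])-C)).round(1),"closing",np.round(np.arctan2(*(Rd.T@A.as_matrix()[:,1])[[1,0]]),3))
E
python3 -c "
from tgt import *
print(p,'axes',Rd.T.round(3).tolist())
delta([p[3],-62,75],1.2-.25-np.pi/2)"
```

```text
[ 5.80323153e+02  9.81946967e+01  1.38084710e-01 -1.41377874e+00] axes [[0.875, 0.122, 0.469], [-0.138, 0.99, 0.0], [-0.465, -0.065, 0.883]]
t 1.1 target [518.1  26.9 157.6] turn [  27.86  -16.09 -101.81] 106.8 slide [ 372.1 -580.8  -57.1] j [ 1.23  0.49  1.56  0.    1.09 -0.11] F [ 0.2  0.1 -0.7] M [ 0.03 -0.03 -0.02] op 0.9979501853192114
deckpos [-229.4  564.5  260.9] closing 1.237
```

Call:
jog_arm:
  targets:
    - {"turn":[1.86,-1.07,-6.79],"slide":[24.8,-38.7,0],"claw":50}
    - {"turn":[1.86,-1.07,-6.79],"slide":[24.8,-38.7,0],"claw":50}
    - {"turn":[1.86,-1.07,-6.79],"slide":[24.8,-38.7,0],"claw":50}
    - {"turn":[1.86,-1.07,-6.79],"slide":[24.8,-38.7,0],"claw":50}
    - {"turn":[1.86,-1.07,-6.79],"slide":[24.8,-38.7,0],"claw":50}

```text
t: 1.72
eef_pos: [270.6, 413.0, 214.9]
tcp_rot: [2.955, -0.002, 2.308]
ft_force: [0.4, 0.8, 1.1]
opening: 0.536
grip_force: 0.0
```

Call:
jog_arm:
  targets:
    - {"turn":[1.86,-1.07,-6.79],"slide":[24.8,-38.7,0],"claw":50}
    - {"turn":[1.86,-1.07,-6.79],"slide":[24.8,-38.7,0],"claw":50}
    - {"turn":[1.86,-1.07,-6.79],"slide":[24.8,-38.7,0],"claw":50}
    - {"turn":[1.86,-1.07,-6.79],"slide":[24.8,-38.7,0],"claw":50}
    - {"turn":[1.86,-1.07,-6.79],"slide":[24.8,-38.7,0],"claw":50}

```text
t: 2.35
eef_pos: [394.7, 219.4, 215.0]
tcp_rot: [2.803, -0.107, 1.722]
ft_force: [0.2, -0.5, 0.1]
opening: 0.504
grip_force: 0.0
```

Call:
jog_arm:
  targets:
    - {"turn":[1.86,-1.07,-6.79],"slide":[24.8,-38.7,0],"claw":50}
    - {"turn":[1.86,-1.07,-6.79],"slide":[24.8,-38.7,0],"claw":50}
    - {"turn":[1.86,-1.07,-6.79],"slide":[24.8,-38.7,0],"claw":50}
    - {"turn":[1.86,-1.07,-6.79],"slide":[24.8,-38.7,0],"claw":50}
    - {"turn":[1.86,-1.07,-6.79],"slide":[24.8,-38.7,0],"claw":50}

```text
t: 2.98
eef_pos: [518.7, 25.6, 214.9]
tcp_rot: [2.733, -0.279, 1.141]
ft_force: [0.9, -0.0, -0.2]
opening: 0.499
grip_force: 0.0
```

```bash
python3 -c "
from tgt import *
delta([p[3],-62,60],1.2-.25-np.pi/2)"
```

```text
t 2.975 target [525.1  27.9 144.3] turn [-0.11  0.07  0.27] 0.3 slide [  6.3   2.3 -70.6] j [-0.15  0.21  2.13  0.39  0.36  0.  ] F [ 0.9 -0.  -0.2] M [-0.14  0.34  0.01] op 0.49871912035866584
deckpos [ 25.9 -63.4 125.4] closing -0.626
```

Call:
jog_arm:
  targets:
    - {"turn":[-0.1,0.1,0.3],"slide":[3.3,1.3,-35.3],"claw":50}
    - {"turn":[0,0,0],"slide":[3,1,-35.3],"claw":50}
    - {"turn":[0,0,0],"slide":[5.6,0.8,-10.6],"claw":50}
    - {"turn":[0,0,0],"slide":[5.6,0.8,-10.6],"claw":50}
    - {"turn":[0,0,0],"slide":[5.6,0.8,-10.6],"claw":50}

```text
t: 3.6
eef_pos: [541.5, 32.1, 113.8]
tcp_rot: [2.734, -0.276, 1.151]
ft_force: [-0.3, -0.2, -0.7]
opening: 0.498
grip_force: 0.0
```

Call:
jog_arm:
  targets:
    - {"turn":[0,0,0],"slide":[2.8,0.4,-5.3],"claw":50}
    - {"turn":[0,0,0],"slide":[2.3,0.3,-4.4],"claw":50}
    - {"turn":[0,0,0],"slide":[0,0,0],"claw":50}

```text
t: 3.98
eef_pos: [546.4, 32.9, 104.2]
tcp_rot: [2.735, -0.276, 1.151]
ft_force: [0.7, -0.7, 0.5]
opening: 0.498
grip_force: 0.0
```

```bash
python3 -c "
from tgt import *
delta([p[3],-62,12],1.2-.25-np.pi/2)
from ov import run
run((.2,.3),'pics/ov2.png')"
```

```text
t 3.975 target [547.4  31.  101.9] turn [-0.01 -0.08 -0.3 ] 0.3 slide [ 1.  -1.9 -2.3] j [-0.12  0.45  2.19  1.33  0.13 -0.94] F [ 0.7 -0.7  0.5] M [-0.17  0.37 -0.04] op 0.4980040364710058
deckpos [ -1.  -60.   14.4] closing -0.616
```

View pics/ov2.png

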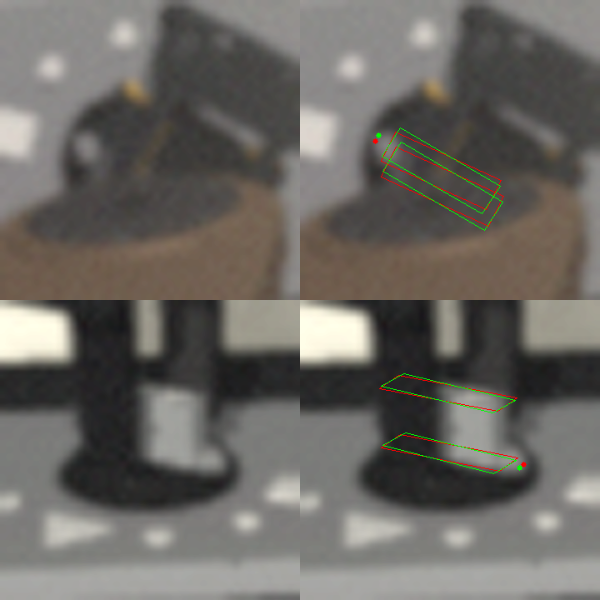

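The fingers straddle the bar: in the scene crop one is in front at (100,400) and one behind at (190,350). Correcting the offset and closing.

Call:
jog_arm:
  targets:
    - {"turn":[0,0,0],"slide":[0.5,-1,-1.2],"claw":50}
    - {"turn":[0,0,0],"slide":[0.3,-0.6,-0.5],"claw":50}
    - {"turn":[0,0,0],"slide":[0,0,0],"claw":0}
    - {"turn":[0,0,0],"slide":[0,0,0],"claw":0}
    - {"turn":[0,0,0],"slide":[0,0,0],"claw":0}

```text
t: 4.7
eef_pos: [547.0, 31.3, 102.7]
tcp_rot: [2.735, -0.276, 1.151]
ft_force: [-0.0, 0.7, 0.3]
opening: 0.24
grip_force: 0.0
```

Call:
jog_arm:
  targets:
    - {"turn":[0,0,0],"slide":[0,0,0],"claw":0}
    - {"turn":[0,0,0],"slide":[0,0,0],"claw":0}

```text
t: 4.95
eef_pos: [545.9, 32.2, 102.2]
tcp_rot: [2.737, -0.277, 1.152]
ft_force: [-5.1, 4.7, -0.0]
opening: 0.146
grip_force: 30.0
```

```bash
python3 -c "
from tgt import *
delta([p[3],-62,13],1.2-.25-np.pi/2)
print(Rd.T@state()['ft_force'],Rd.T@state()['moment'])"
```

```text
t 4.95 target [546.9  31.  102.8] turn [-0.09 -0.18 -0.4 ] 0.4 slide [ 1.  -1.2  0.6] j [-0.13  0.45  2.19  1.36  0.13 -0.97] F [-5.1  4.7 -0. ] M [0.42 1.07 0.44] op 0.14635146711287833
deckpos [ -2.4 -60.7  12.9] closing -0.616
[-3.94194373  5.33058328  2.07170533] [0.70019134 0.99763025 0.12073457]
```

Call:
jog_arm:
  targets:
    - {"turn":[4.14,0.58,-7.86],"slide":[0,0,0],"claw":0}
    - {"turn":[4.14,0.58,-7.86],"slide":[0,0,0],"claw":0}
    - {"turn":[4.14,0.58,-7.86],"slide":[0,0,0],"claw":0}

```text
t: 5.32
eef_pos: [546.1, 32.0, 102.3]
tcp_rot: [2.904, -0.429, 0.676]
ft_force: [-3.9, 3.3, 1.3]
opening: 0.144
grip_force: 30.0
```

```bash
python3 -c "
from tgt import *
delta([p[3]-1,-61,13],-2.171)
print(Rd.T@state()['ft_force'],Rd.T@state()['moment'],state()['grip_force'])"
```

```text
t 5.325 target [545.9  31.8 102.3] turn [ 28.63   4.06 -55.02] 62.2 slide [-0.2 -0.2  0.1] j [-0.13  0.45  2.19  1.37  0.13 -0.52] F [-3.9  3.3  1.3] M [0.24 0.94 0.24] op 0.14403745074364924
deckpos [ -2.3 -60.9  12.8] closing -1.086
[-2.34160731  3.80016946  2.77220551] [0.43606515 0.9020464  0.04139604] 29.997369647026062
```

Smooth. 62° to go.

Call:
jog_arm:
  targets:
    - {"turn":[4.14,0.58,-7.86],"slide":[0,0,0],"claw":0}
    - {"turn":[4.14,0.58,-7.86],"slide":[0,0,0],"claw":0}
    - {"turn":[4.14,0.58,-7.86],"slide":[0,0,0],"claw":0}
    - {"turn":[4.14,0.58,-7.86],"slide":[0,0,0],"claw":0}
    - {"turn":[4.14,0.58,-7.86],"slide":[0,0,0],"claw":0}

```text
t: 5.95
eef_pos: [546.2, 31.6, 102.3]
tcp_rot: [-2.986, -0.466, -0.191]
ft_force: [-4.4, 1.1, 1.7]
opening: 0.146
grip_force: 30.0
```

Call:
jog_arm:
  targets:
    - {"turn":[4.14,0.58,-7.86],"slide":[0,0,0],"claw":0}
    - {"turn":[4.14,0.58,-7.86],"slide":[0,0,0],"claw":0}
    - {"turn":[0,0,0],"slide":[0,0,0],"claw":0}

```text
t: 6.32
eef_pos: [546.1, 31.5, 102.3]
tcp_rot: [-2.848, -0.398, -0.52]
ft_force: [-5.6, -0.4, 0.1]
opening: 0.142
grip_force: 30.0
```

```bash
python3 -c "
from tgt import *
delta([p[3]-1,-61,13],-2.171)
print(Rd.T@state()['ft_force'],Rd.T@state()['moment'],state()['grip_force'])"
```

```text
t 6.325 target [545.9  31.8 102.3] turn [-0.1   0.04 -0.12] 0.2 slide [-0.2  0.4  0.1] j [-0.13  0.45  2.19  1.4   0.13  0.53] F [-5.6 -0.4  0.1] M [-0.03  1.36  0.04] op 0.1416395019671224
deckpos [ -2.3 -61.4  12.8] closing -2.17
[-4.90891239  0.36002337  2.72034335] [ 0.15523188  1.35011654 -0.03754418] 30.00200092792511
```

Call:
jog_arm:
  targets:
    - {"turn":[0,0,0],"slide":[0,0,0],"claw":50}
    - {"turn":[0,0,0],"slide":[0,0,0],"claw":50}
    - {"turn":[0,0,0],"slide":[0,0,0],"claw":50}
    - {"turn":[0,0,0],"slide":[-4.6,-0.6,8.8],"claw":50}
    - {"turn":[0,0,0],"slide":[-9.3,-1.3,17.7],"claw":50}

```text
t: 6.95
eef_pos: [533.0, 29.3, 129.0]
tcp_rot: [-2.848, -0.398, -0.52]
ft_force: [-0.3, 0.1, 0.2]
opening: 0.502
grip_force: 0.0
```

Call:
jog_arm:
  targets:
    - {"turn":[0,0,0],"slide":[-9.3,-1.3,17.7],"claw":50}
    - {"turn":[0,0,0],"slide":[-9.3,-1.3,17.7],"claw":0}

```text
t: 7.2
eef_pos: [514.2, 26.6, 165.2]
tcp_rot: [-2.848, -0.399, -0.52]
ft_force: [-0.3, -1.2, 0.2]
opening: 0.443
grip_force: 0.0
```

```bash
python3 -c "
from tgt import *
delta([0,45,60],-np.pi/2)
from ov import run
run((1.8,1.8),'pics/ov3.png')"
```

```text
t 7.2 target [511.6 134.1 145. ] turn [-16.07  -2.14  30.23] 34.3 slide [ -2.7 107.4 -20.2] j [-0.15  0.29  2.2   0.67  0.22  1.26] F [-0.3 -1.2  0.2] M [-0.05  0.43  0.04] op 0.44294303590569123
deckpos [ -1.2 -61.8  83.5] closing -2.17
```

View pics/ov3.png

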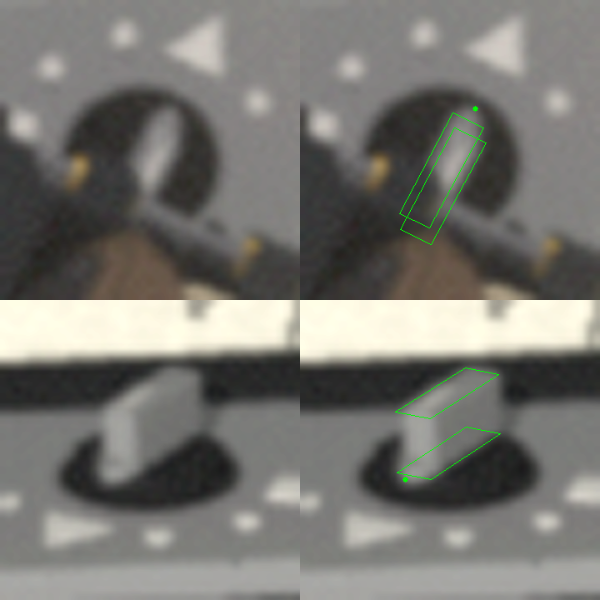

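The dial's nose now points at the triangle and both views match the 1.8 rad overlay. On to the switch.

Call:
jog_arm:
  targets:
    - {"turn":[-4,-0.5,7.6],"slide":[0.6,27,0],"claw":0}
    - {"turn":[-4,-0.5,7.6],"slide":[0.6,27,0],"claw":0}
    - {"turn":[-4,-0.5,7.6],"slide":[0.6,27,-4],"claw":0}
    - {"turn":[-4,-0.5,7.6],"slide":[0.6,27,-13],"claw":0}
    - {"turn":[0,0,0],"slide":[0,0,0],"claw":0}

```text
t: 7.92
eef_pos: [516.6, 136.3, 146.2]
tcp_rot: [-3.14, -0.484, 0.143]
ft_force: [-0.9, -1.4, -1.8]
opening: 0.005
grip_force: 0.0
```

```bash
python3 -c "
from tgt import *
delta([6,45,8],-np.pi/2)"
```

```text
t 7.925 target [541.  138.2 101.9] turn [-0.03 -0.29 -0.34] 0.4 slide [ 24.4   1.9 -44.3] j [0.13 0.35 2.18 0.06 0.13 1.5 ] F [-0.9 -1.4 -1.8] M [-0.09  0.41  0.03] op 0.005323906522705385
deckpos [ 5.3 46.5 58.5] closing -1.566
```

Call:
jog_arm:
  targets:
    - {"turn":[0,-0.3,-0.3],"slide":[6.5,0.5,-11.8],"claw":0}
    - {"turn":[0,0,0],"slide":[6.5,0.5,-11.8],"claw":0}
    - {"turn":[0,0,0],"slide":[6.1,0.5,-11],"claw":0}
    - {"turn":[0,0,0],"slide":[4.8,0.4,-8.7],"claw":0}
    - {"turn":[0,0,0],"slide":[0,0,0],"claw":0}

```text
t: 8.55
eef_pos: [544.1, 137.2, 110.3]
tcp_rot: [-3.14, -0.48, 0.134]
ft_force: [0.6, 0.4, -0.7]
opening: 0.007
grip_force: 0.0
```

```bash
python3 -c "
from tgt import *
delta([6,60,8],-np.pi/2)
c=read_camera('top');r=cv2.resize(c['frame'][180:270,240:340],None,fx=6,fy=6,interpolation=cv2.INTER_CUBIC);cv2.imwrite('pics/sw.png',cv2.convertScaleAbs(r,alpha=1.8))"
```

```text
t 8.55 target [538.9 153.  101.9] turn [ 0.01 -0.49  0.19] 0.5 slide [-5.2 15.9 -8.4] j [0.13 0.45 2.15 0.07 0.07 1.5 ] F [ 0.6  0.4 -0.7] M [-0.09  0.44  0.01] op 0.0070294497266406904
deckpos [12.5 43.6 14. ] closing -1.574
```

View pics/sw.png

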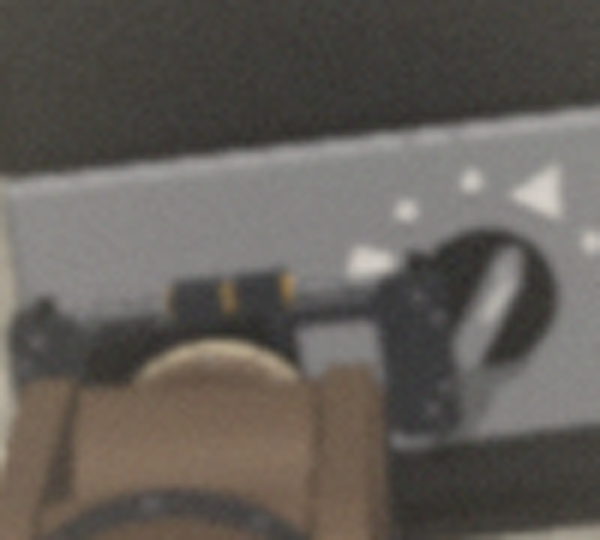

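The shut fingers sit on the deck's clear side, but joint 5 is near its lower limit. I'll tilt the tool 10° more upright, then go lower.

Call:
jog_arm:
  targets:
    - {"turn":[-0.7,5,0],"slide":[0,0,0],"claw":0}
    - {"turn":[-0.7,5,0],"slide":[0,0,0],"claw":0}
    - {"turn":[0,0,0],"slide":[0,0,0],"claw":0}

```text
t: 8.98
eef_pos: [544.6, 137.5, 111.4]
tcp_rot: [-3.141, -0.307, 0.135]
ft_force: [0.1, 0.1, 0.0]
opening: 0.003
grip_force: 0.0
```

```bash
python3 -c "
from tgt import *
delta([7,45,9.5],-np.pi/2)"
```

```text
t 8.975 target [541.2 138.2 103.7] turn [  1.4  -10.32   0.17] 10.4 slide [-3.4  0.7 -7.8] j [0.13 0.46 2.03 0.01 0.35 1.56] F [0.1 0.1 0. ] M [-0.09  0.36 -0.01] op 0.002841319663745006
deckpos [13.5 43.8 14.8] closing -1.574
```

Now lower to deck z of about 9.5 mm and push along deck +y (-0.138, 0.99, 0).

Call:
jog_arm:
  targets:
    - {"turn":[0,0,0],"slide":[-1.7,0.4,-3.9],"claw":0}
    - {"turn":[0,0,0],"slide":[-1.7,0.4,-3.9],"claw":0}
    - {"turn":[0,0,0],"slide":[-0.7,5,0],"claw":0}
    - {"turn":[0,0,0],"slide":[-0.7,5,0],"claw":0}
    - {"turn":[0,0,0],"slide":[-0.7,5,0],"claw":0}

```text
t: 9.6
eef_pos: [538.1, 153.6, 102.9]
tcp_rot: [-3.141, -0.305, 0.135]
ft_force: [-0.7, -0.8, -0.8]
opening: 0.004
grip_force: 0.0
```

Call:
jog_arm:
  targets:
    - {"turn":[0,0,0],"slide":[-0.7,5,0],"claw":0}
    - {"turn":[0,0,0],"slide":[-0.7,5,0],"claw":0}
    - {"turn":[0,0,0],"slide":[-0.7,5,0],"claw":0}

```text
t: 9.98
eef_pos: [536.1, 168.4, 102.9]
tcp_rot: [-3.141, -0.304, 0.135]
ft_force: [0.3, -2.2, -0.3]
opening: 0.002
grip_force: 0.8
```

```bash
python3 -c "
from tgt import *
delta([7,90,9.5],-np.pi/2)
print(Rd.T@state()['ft_force'])"
```

```text
t 9.975 target [535.  182.8 103.7] turn [  1.42 -10.46   0.17] 10.6 slide [-1.1 14.4  0.8] j [ 0.2   0.47  2.03 -0.05  0.33  1.68] F [ 0.3 -2.2 -0.3] M [-0.4   0.32 -0.1 ] op 0.0017160142880337282
deckpos [ 5.8 75.6  9.2] closing -1.574
[-0.17369806 -2.17579173 -0.24106638]
```

In contact at 2.2 N; keep pushing.

Call:
jog_arm:
  targets:
    - {"turn":[0,0,0],"slide":[-0.6,4,0],"claw":0}
    - {"turn":[0,0,0],"slide":[-0.6,4,0],"claw":0}
    - {"turn":[0,0,0],"slide":[-0.4,3,0],"claw":0}

```text
t: 10.35
eef_pos: [534.5, 179.3, 102.9]
tcp_rot: [-3.141, -0.305, 0.135]
ft_force: [1.1, -0.8, 0.6]
opening: 0.0
grip_force: 0.8
```

Call:
jog_arm:
  targets:
    - {"turn":[0,0,0],"slide":[-0.4,3,0],"claw":0}
    - {"turn":[0,0,0],"slide":[-0.3,2,0],"claw":0}

```text
t: 10.6
eef_pos: [533.9, 182.5, 102.9]
tcp_rot: [3.14, -0.304, 0.135]
ft_force: [5.3, -32.8, 3.6]
opening: 0.004
grip_force: 16.7
```

Hard stop reached (33 N). Back off and retreat.

Call:
jog_arm:
  targets:
    - {"turn":[0,0,0],"slide":[0.6,-6,0],"claw":0}
    - {"turn":[0,0,0],"slide":[1.2,-10,0],"claw":0}
    - {"turn":[0,0,0],"slide":[-10,0,20],"claw":0}
    - {"turn":[0,0,0],"slide":[-20,0,40],"claw":0}
    - {"turn":[0,0,0],"slide":[-15,30,40],"claw":0}

```text
t: 11.22
eef_pos: [489.7, 197.4, 203.7]
tcp_rot: [-3.141, -0.303, 0.133]
ft_force: [0.3, 1.0, -0.4]
opening: 0.002
grip_force: 0.0
```

Call:
jog_arm:
  targets:
    - {"turn":[0,0,0],"slide":[-25,40,25],"claw":0}
    - {"turn":[0,0,0],"slide":[-25,50,10],"claw":0}
    - {"turn":[0,0,0],"slide":[-20,50,0],"claw":0}
    - {"turn":[0,0,0],"slide":[-20,50,0],"claw":0}
    - {"turn":[0,0,0],"slide":[-10,50,0],"claw":0}

```text
t: 11.85
eef_pos: [389.1, 439.9, 238.1]
tcp_rot: [-3.141, -0.304, 0.136]
ft_force: [1.4, -1.3, -0.5]
opening: 0.004
grip_force: 0.0
```

```bash
python3 -c "
from fit import *
S=[]
for c in off:
    o=off[c]; f=read_camera(c)['frame'][o[1]:o[1]+(110 if c=='top' else 90),o[0]:o[0]+200]; S.append(cv2.resize(f,None,fx=3,fy=3,interpolation=cv2.INTER_CUBIC))
cv2.imwrite('pics/end.png',cv2.convertScaleAbs(np.vstack(S),alpha=1.6)[:600])"
```

```text
(no output)
```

View pics/end.png

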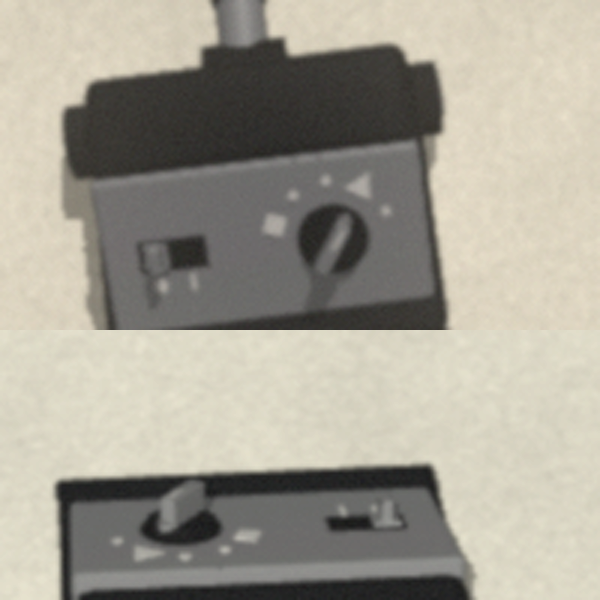

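The switch ridge is at the far (round-mark) end of its slot, at (155,255) in the top view. The dial's nose points at the triangle (358,187). The gripper is clear of everything.

```bash
python3 -c "
from cell import *
print(job_done())"
```

```text
the job is handed in; nothing more can be done
None
```

The job is handed in: the dial's nose is at the triangular mark, the switch was then pushed to its stop at the round mark, and the gripper is clear, with nothing else on the bench touched.

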